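# Start the brew: kettle, scale, timer

## Robot

A 7-joint arm with a two-finger parallel gripper is mounted at the origin on the work surface. World frame = base frame: x ahead of the robot, y to its left, z up, the work surface at z = 0. Lengths are in m, angles in rad, forces in N, time in s.
With the tool pointing down it reaches from about 0.375 to 0.925 m from the base axis. Payload 3.1 kg.
Tool frame: the origin (TCP) lies between the finger pads; the fingertips stand 19 mm ahead of it and the grasp point (between the pads) is the TCP; z points along the fingers, y is the line along which they close (so a half turn about z gives the same grasp; the last joint's range is limited). The gripper opens to 85 mm and grips with 20 to 120 N. Pads are 22 mm wide; open, the fingers measure 114 mm over their backs; the gripper's body (76 mm by 85 mm) begins 54 mm behind the grasp point. The pads swing forward as they close: fully open they stand 13 mm farther back than shut.
Start: joints at [-1.365, 0.383, 0.044, 1.598, -0.018, 1.161, -0.05], TCP at [0.194, 0.62, 0.25] pointing down, gripper open.
Joint ranges: [-2.61, 2.61], [-0.41, 2.15], [-1.48, 1.57], [0, 2.5], [-1.57, 4.71], [0.05, 1.97], [-2.85, 2.85]. Speed limits (rad/s): [2.79, 2.79, 3.14, 3.14, 3.14, 3.14, 3.14].

## Interface

Orientations are given as a unit quaternion [x, y, z, w].
In Python, from bench import move_ptp, movel, move_j, move_gripper, pause, inverse_kinematics, read_camera, camera_params, MotionError, sign_off, look_for, tip_of, read_time_s, read_qpos, read_joint_vel, read_effort, read_eef_pos, read_tcp_rot, read_ft_force, read_ft_torque, read_finger_gap, read_grasp_force gives the robot as it stands. Calls block until the motion is done:
- move_ptp(position, orientation): joint-space move of the TCP to a pose.
- movel(position, orientation=None, speed=0.15): straight line of the TCP; orientation=None keeps the orientation; speed is the mean speed in m/s.
- move_j(angles): joint-space move.
- move_gripper(opening, effort=None): finger opening in m; effort is the grip in N (None keeps the last); returns when the fingers have stopped.
- pause(seconds).
- inverse_kinematics(position, orientation): joint angles nearest the present ones, or None.
- read_camera(name): name is "scene" or "top"; returns the picture (384x512x3 uint8, red, green, blue); there is no depth.
- camera_params(name): a dict with "K" (3x3 intrinsics, pixels), "camera_from_world" (4x4, takes a point from world to camera coordinates). Camera axes: x right, y down, z forward; pixel columns grow to the right and rows downward; lengths in m; the calibration is good to about 2 mm. A picture is of the moment at which its call begins. camera_params takes no time and is no camera call.
A pose or a line that the arm cannot do raises MotionError and nothing moves.
- sign_off(): hands the job in; it is judged then, once.
Trained networks look in the newest picture that a camera, given by its name, has taken for a name from the list of things; names that differ only in an ending like _2 or _b are one class to them, and where a whole thing is asked for, a point or a joint stands for the part that bears it (a point fixed in the world has none). Each returns a list of dicts, best first, with "confidence" (0 to 1); they miss things now and then, are a little off and sometimes report something else, mostly with a low value. They report only what shows in the picture. A call takes as long as a camera call. They do not tell look-alikes from the thing itself.
- look_for(camera, name): "at" ([column, row] in pixels, amid what is visible of it).
- tip_of(camera, name): "at" ([column, row] in pixels: a listed point, or the origin of a listed thing).
Readings, each from a call of its own:
- read_time_s(): time.
- read_qpos(): joint angles.
- read_joint_vel(): joint speeds.
- read_effort(): joint torques, N m.
- read_eef_pos(): TCP position.
- read_tcp_rot(): TCP orientation.
- read_ft_force(): force on the tool from outside, world axes, zero at the start.
- read_ft_torque(): the same for the moment, N m.
- read_finger_gap(): finger opening in m.
- read_grasp_force(): force on a finger pad.
Only numpy, scipy, OpenCV 4.12 (cv2) and the standard library are available. Lean on these libraries where they do the work, as an engineer would, in place of code of your own. Each camera call takes 0.05 s, during which the arm holds its last target. There are 200 camera calls.

## Task

Start the brew with light fingertip taps, in this order: first push the switch paddle of the kettle stand down until it stays down, then tap the long bar key of the scale under the jug (press it and let it spring back) to zero it, and last push the long bar key of the timer down until it stays down. Leave the small round keys alone, do not tap the scale again afterwards, and do not grasp, lift or shift anything standing on the shelf.

Things in the scene. Friction and masses are not known exactly. Their poses are not given: they have to be found in the camera images.
- dock: Kettle stand, black plastic, fixed to the shelf. Its frame: origin on the shelf, x runs from the switch paddle towards the kettle, z up. A tongue 70 mm wide and 20 mm high (x from -35 to 80 mm) carries the paddle; behind it a round plate of 148 mm diameter, 22 mm high, centred at x = 140 mm, carries the kettle.
- paddle_spot (a point): The spot to push on the kettle stand's switch paddle: on its top face, 42 mm from its hinge. The paddle is a plain steel flap 56 mm long (along the stand's x) and 36 mm wide, 6 mm thick, hinged at its kettle end, its other end (towards the robot) raised. The spot is about 44 mm above the shelf when up and goes down about 12 mm. The point moves with the paddle.
- paddle (a joint): Angle of the kettle stand's switch paddle: 0 = fully up (off), 0.30 rad = fully down (on). It starts at 0 to 0.05. Stiff hinge: moves at about 2 N at the spot and stays where it is left; a hard stop at 0.30.
- scale: Flat white kitchen scale, 205 x 140 mm, 24 mm high, fixed to the shelf. Its frame: origin on the shelf near its key end, x runs from the keys towards the jug, z up; the scale spans x from -42 to 163 mm. The jug stands on its steel plate around x = 105 mm.
- tare_top (a point): Centre of the top face of the scale's zero key: the long grey bar key, 44 mm (along the scale's y) by 18 mm, at x = -18, y = 30 mm of the scale, top 34 mm above the shelf and 14 mm above the scale's housing. Moves with the key.
- tare (a joint): Travel of the scale's bar key: 0 = up, 0.012 m = fully down (hard stop). Counts as pressed beyond 5 mm, so about 8 mm is a good tap. Springs back; needs 1 N to start, 4.5 N at 5 mm and 9 N fully down.
- unit (a joint): Travel of the scale's small round key (16 mm diameter, at x = -18, y = -48 mm of the scale), not to be pressed: 0 = up, 0.012 m = down.
- timer: White kitchen timer lying flat, 110 x 130 mm, 24 mm high, fixed to the shelf. Its frame: origin on the shelf, x runs from the keys towards the dark display, z up; it spans x from -45 to 65 mm.
- start_top (a point): Centre of the top face of the timer's start key: the long grey bar key, 44 mm (along the timer's y) by 18 mm, at x = -22, y = -22 mm of the timer, top 38 mm above the shelf and 14 mm above the housing. Moves with the key.
- start (a joint): Travel of the timer's bar key: 0 = up, 0.012 m = fully down (hard stop). It moves at 3.5 N, rising to 5 N at 5 mm and 7 N fully down, and stays where it is left; counts as down beyond 5 mm, so about 9 mm is a good push.
- minute (a joint): Travel of a small round key of the timer (16 mm diameter, at x = -22, y = 52 mm of the timer), not to be pressed: 0 = up, 0.012 m = down.
- second (a joint): Travel of the timer's other small round key (at x = 6, y = 52 mm of the timer), not to be pressed: 0 = up, 0.012 m = down.
- kettle: Slim silver kettle, loose on the round plate of its stand: 104 mm diameter at the foot, 241 mm high with its arched handle over the lid, short spout along its x (reaching 94 mm from its axis) on the side away from the paddle. Origin at the centre of its underside.
- jug: White ceramic jug, loose on the scale, 84 mm diameter, 130 mm high, handle along its x (reaching 75 mm from its axis), roughly away from the keys. Origin at the centre of its underside.
- bowl: Small glass bowl, 96 mm diameter, 45 mm high, loose on the shelf behind the timer. Origin at the centre of its underside.
- mug: White mug, 76 mm diameter, 85 mm high, loose on the shelf near the robot. Origin at the centre of its underside.
- opener: Flat steel bottle opener, 120 mm long (along its x), 36 mm wide, 6 mm thick, loose on the shelf between the timer and the bowl.
- spoon: Spoon lying loose on the shelf near the robot.
Mind the look-alikes: they are no part of the job. What is shaped like the kettle but brown is not meant. Leave any blue look-alike of the timer alone.

How it is judged:
On the way, in this order (a step that is already met when the one before it is completed fails the run):
1. the kettle stand's paddle is down (beyond 0.22 rad) (value of joint paddle above 0.22 rad), for 0.1 s.
2. the scale's bar key is pressed (beyond 5 mm) (value of joint tare above 0.005 m), for 0.04 s.
3. the scale's key is up again and the timer's bar key is down (beyond 5 mm) (value of joint tare below 0.002 m and value of joint start above 0.005 m), for 0.1 s.
At the end, for the whole second after the job is handed in: The paddle is down (beyond 0.22 of 0.30 rad), the scale's bar key is up (within 2 mm), the timer's bar key is down (beyond 5 of 12 mm), the round keys are up, and kettle, jug, bowl, mug, opener and spoon stand still within 20 mm (jug 15 mm) of where they were (all of step 3 and value of joint paddle above 0.22 rad and value of joint each of unit, minute, second below 0.002 m and distance of each of kettle, bowl, mug, opener, spoon from where it was at the start of the episode below 0.02 m and distance of jug from where it was at the start of the episode below 0.015 m and linear speed of each of kettle, jug, bowl, mug, opener, spoon below 0.02 m/s); the robot touches nothing.
It fails at once if the bar key of the scale or of the timer is pressed while the kettle's paddle is not yet down (value of joint any of tare, start above 0.004 m and value of joint paddle below 0.22 rad).
It fails at once if the scale's bar key is pressed when the timer has already been started (value of joint each of tare, start above 0.004 m).
It fails at once if a small round key is pressed (beyond 4 mm) (value of joint any of unit, minute, second above 0.004 m).
It fails at once if kettle stand, scale or timer is pushed harder than 30 N (contact force between any of the fingers, the arm and dock above 30 N or contact force between any of the fingers, the arm and scale above 30 N or contact force between any of the fingers, the arm and timer above 30 N).
It fails at once if kettle, jug, bowl, mug, opener or spoon is lifted or shifted by more than 20 mm (jug 15 mm) (distance of any of kettle, bowl, mug, opener, spoon from where it was at the start of the episode above 0.02 m or distance of jug from where it was at the start of the episode above 0.015 m).
It also fails if it takes over 67 s, if anything falls off the work surface, if the arm or the gripper's body presses on something with over 40 N, if the wrist force passes 120 N, or if a joint passes its speed limit or range.

## Working session

There is one attempt and no reset: what is moved stays moved. The work goes in short steps, each a Python script; the robot and the scene stay as the last script left them, time stands still between calls to the robot, and variables do not carry over. Pictures are saved under pics/ and viewed, at most 10 in all, crops included, and the job is handed in when it is done.

```bash
mkdir -p pics; cat > h.py <<'E'
from bench import *
import numpy as np, cv2
def ray(cam,px,z):
    p=camera_params(cam);K=np.array(p["K"]);T=np.array(p["camera_from_world"]);R=T[:3,:3];t=T[:3,3]
    d=R.T@np.linalg.inv(K)@[px[0],px[1],1];c=-R.T@t
    return (c+d*(z-c[2])/d[2]).round(4)
def proj(cam,P):
    p=camera_params(cam);T=np.array(p["camera_from_world"]);q=np.array(p["K"])@(T[:3,:3]@P+T[:3,3]);return (q[:2]/q[2]).round(1)
E
python3 - <<'E'
from h import *
for c in("scene","top"):
    im=read_camera(c);cv2.imwrite(f"pics/{c}0.png",cv2.resize(im[:,:,::-1],(800,600),interpolation=cv2.INTER_CUBIC))
    for n,z in(("paddle_spot",.044),("tare_top",.034),("start_top",.038),("dock",0),("scale",0),("timer",0),("kettle",.022),("jug",.024)):
        for r in tip_of(c,n)[:3]: print(c,n,np.round(r["at"],1),round(r["confidence"],2),ray(c,r["at"],z))
print(read_time_s(),read_tcp_rot())
E
```

```text
scene paddle_spot [278.9 196.5] 0.55 [0.4565 0.0086 0.044 ]
scene paddle_spot [294.  162.3] 0.52 [0.3681 0.1976 0.044 ]
scene tare_top [351.3 167.4] 0.46 [0.511 0.304 0.034]
scene start_top [ 92.7 216.5] 0.69 [ 0.1518 -0.3745  0.038 ]
scene start_top [219.4 258.6] 0.46 [ 0.5129 -0.2809  0.038 ]
scene dock [280.9 211. ] 0.63 [0.4653 0.0089 0.    ]
scene scale [347.6 177.6] 0.79 [0.5075 0.2952 0.    ]
scene scale [258.8 292.9] 0.75 [ 0.6257 -0.2756  0.    ]
scene timer [233.  272.3] 0.87 [ 0.5377 -0.2636  0.    ]
scene timer [108.1 227.5] 0.63 [ 0.1727 -0.3502  0.    ]
scene kettle [313.9 229.1] 0.96 [ 0.5986 -0.0273  0.022 ]
scene kettle [142.1 275.3] 0.74 [ 0.4106 -0.42    0.022 ]
scene jug [386.2 184.4] 0.88 [0.6346 0.2972 0.024 ]
top paddle_spot [252.4 178.6] 0.62 [0.4552 0.0027 0.044 ]
top tare_top [152.2 167.6] 0.4 [0.4996 0.314  0.034 ]
top tare_top [253.3 177.9] 0.29 [4.59e-01 2.00e-04 3.40e-02]
top start_top [343.2 153.3] 0.51 [ 0.5282 -0.2795  0.038 ]
top start_top [380.8 282.6] 0.48 [ 0.1361 -0.3688  0.038 ]
top dock [249.4 180.3] 0.91 [0.4574 0.0137 0.    ]
top dock [254.6 132.7] 0.73 [ 0.6125 -0.006   0.    ]
top scale [164.7 160.8] 0.56 [0.5277 0.2839 0.    ]
top timer [333.6 152.9] 0.73 [ 0.539  -0.2567  0.    ]
top timer [374.8 268.1] 0.73 [ 0.176  -0.3639  0.    ]
top timer [341.8 152.6] 0.32 [ 0.5393 -0.2828  0.    ]
top kettle [381.6 196.7] 0.8 [ 0.3921 -0.393   0.022 ]
top kettle [258.2 137. ] 0.76 [ 0.5918 -0.0177  0.022 ]
top jug [157.3 125.9] 0.64 [0.6366 0.3028 0.024 ]
0.9 [ 1.51310541e-01  9.88486277e-01  1.55416248e-05 -1.75185766e-05]
```

View pics/scene0.png

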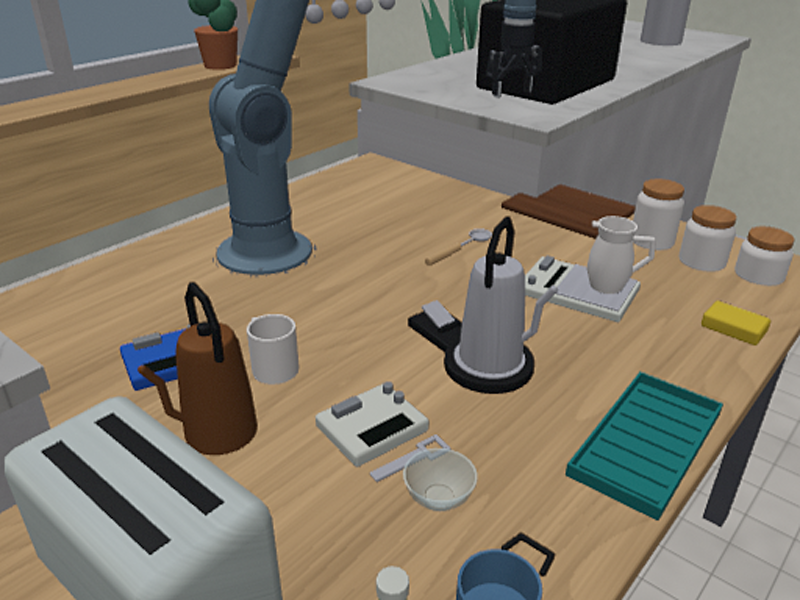

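View pics/top0.png

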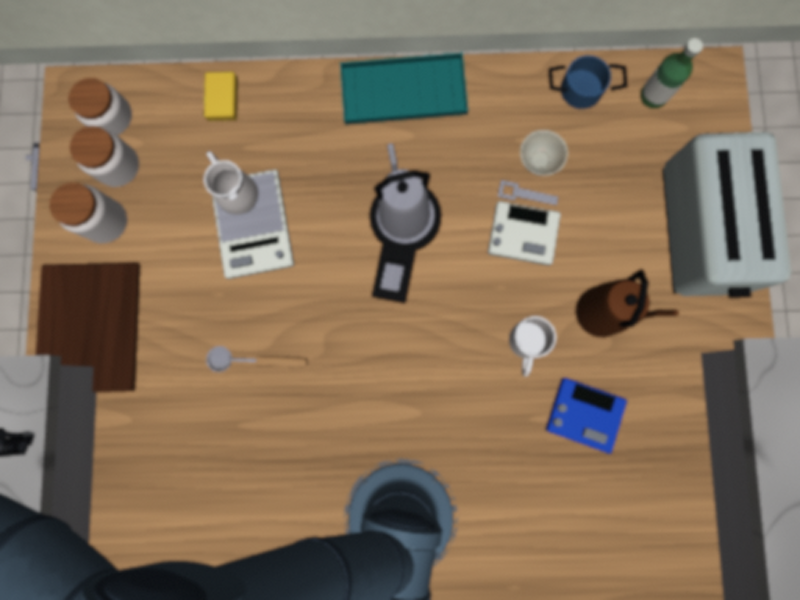

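The top view shows the white timer at (525,232), with its bar key at (534,248). The blue look-alike is at (587,415), the silver kettle's dock paddle at (392,277), and the brown look-alike kettle at (612,305). The scale's bar key is at (241,262). My targets are the white timer and the stand under the silver kettle, since both match the description. I'll confirm them in one enlarged crop.

```bash
python3 - <<'E'
from h import *
rows=[]
for c,cs in(("scene",((279,199),(350,172),(226,262))),("top",((251,177),(156,167),(340,157)))):
    im=read_camera(c)[:,:,::-1];row=[]
    for u,v in cs:
        a=cv2.resize(np.ascontiguousarray(im[v-16:v+16,u-16:u+16]),(256,256),interpolation=cv2.INTER_CUBIC)
        for k in range(0,32,4):
            cv2.putText(a,str(u-16+k),(k*8,8),0,.3,(0,0,255),1);cv2.line(a,(k*8+4,10),(k*8+4,14),(0,0,255),1)
            cv2.putText(a,str(v-16+k),(0,k*8+7),0,.3,(0,255,255),1)
        row.append(a)
    rows.append(np.hstack(row))
cv2.imwrite("pics/crop.png",np.vstack(rows))
E
```

```text
(no output)
```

View pics/crop.png

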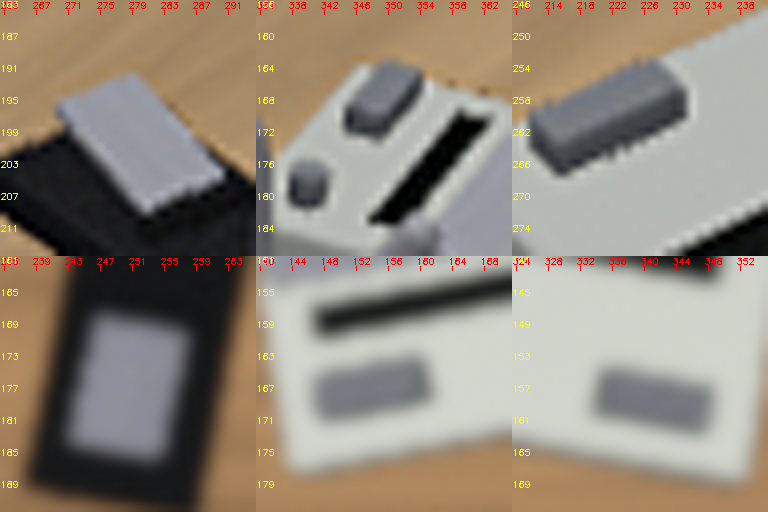

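The crops confirm all three targets: the plain steel flap on the stand, the grey bar key on the white scale, and the grey bar key on the white timer. Next I'll triangulate from both views.

```bash
python3 - <<'E'
from h import *
for n,z,s,t in(("pad",.044,(277.2,197),(249.5,181.2)),("padfree",.048,(274.4,193.8),(248.6,185.2)),("padhinge",.032,(285.8,206.8),(252.3,169)),("tare",.034,(349.6,167.4),(154,167)),("start",.038,(221.5,258.8),(341.1,158.5)),
 ("unit",.034,(340,178.5),(178.7,162.8))):
    print(n,ray("scene",s,z),ray("top",t,z))
for n,p in(("pad",(.45,.01,.09)),("tare",(.505,.305,.09)),("start",(.52,-.275,.09))):
    for a in(0,90):
        a=np.radians(a); print(n,inverse_kinematics(list(p),[np.cos(a/2),np.sin(a/2),0,0]))
E
```

```text
pad [0.4546 0.0035 0.044 ] [0.4474 0.0117 0.044 ]
padfree [0.4424 0.0064 0.048 ] [0.4345 0.0145 0.048 ]
padhinge [ 0.4912 -0.0048  0.032 ] [0.4874 0.0028 0.032 ]
tare [0.507  0.3005 0.034 ] [0.5014 0.3084 0.034 ]
start [ 0.5169 -0.2783  0.038 ] [ 0.512  -0.2721  0.038 ]
unit [0.5214 0.2209 0.034 ] [0.5127 0.2314 0.034 ]
pad [-0.87610845  0.331124    0.8569015   2.21970495 -0.37468868  0.73609634
 -1.33414827]
pad [-0.8191346   0.3111267   0.78839272  2.21787491 -0.33215637  0.72860366
  0.19655625]
tare [-1.10713116  0.53237095  0.61467308  1.8860397  -0.40091314  0.84814438
 -1.85817468]
tare [-0.97471214  0.49443803  0.44426295  1.87997961 -0.28042939  0.82848327
 -0.38564847]
start [-0.21522638  0.59371942  0.80084471  1.89601691 -0.54603003  0.8842687
 -0.7110514 ]
start [-0.31996287  0.67321096  0.95729628  1.89997396 -0.68516427  0.93672237
  0.96855899]
```

```bash
cat >> h.py <<'E'
def q(deg): a=np.radians(deg)/2; return [float(np.cos(a)),float(np.sin(a)),0,0]
def shot(name,specs):
    row=[]
    for c,P in specs:
        im=read_camera(c)[:,:,::-1];p=proj(c,np.array(P));u,v=p.astype(int)
        a=cv2.resize(np.ascontiguousarray(im[v-25:v+25,u-25:u+25]),(400,400),interpolation=cv2.INTER_CUBIC)
        cv2.drawMarker(a,tuple(((p-[u-25,v-25]+.5)*8).astype(int).tolist()),(0,0,255),0,14,1);row.append(a)
    cv2.imwrite(f"pics/{name}.png",np.hstack(row))
E
python3 - <<'E'
from h import *
move_gripper(0.0)
move_ptp([.42,.02,.20],q(-12.7))
movel([.450,.009,.085],speed=.12)
e=read_eef_pos();print(e,read_ft_force(),read_time_s(),read_finger_gap())
tip=[e[0],e[1],e[2]-.019]
shot("pad1",(("scene",tip),("top",tip)))
E
```

```text
[0.45039093 0.00909015 0.08542694] [-0.39360546 -0.05012577  0.20229628] 5.2 -0.00012145354119917619
```

View pics/pad1.png

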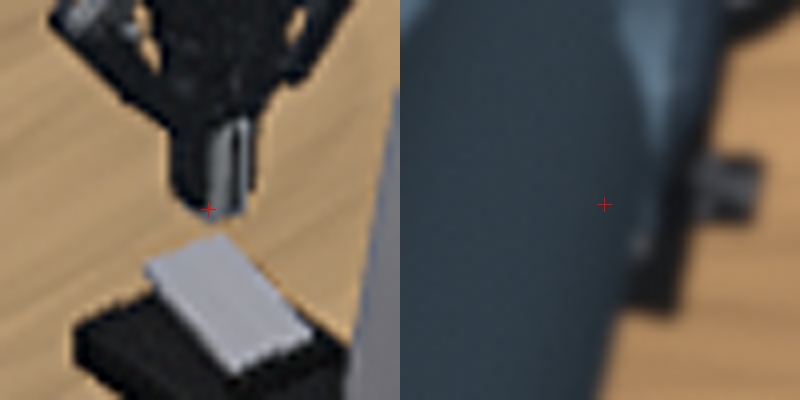

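The scene picture shows the tip at about (212,212) against its projected mark at (209,209), so the calibration holds, and the paddle lies directly beneath. I'll push it with force guarding.

```bash
cat >> h.py <<'E'
def press(x,y,z0,zmin,fmax,step=.001):
    "tip heights; step down until force or depth; returns log"
    movel([x,y,z0+.019],speed=.08);f0=read_ft_force()[2];log=[];z=z0
    while z>zmin:
        z-=step;movel([x,y,z+.019],speed=.03)
        f=read_ft_force()[2]-f0;log.append((round((read_eef_pos()[2]-.019)*1e3,1),round(f,1)))
        if f>fmax: break
    print(log,read_time_s())
E
python3 - <<'E'
from h import *
press(.4515,.0075,.050,.0305,8)
print(read_ft_force())
E
```

```text
[(np.float64(49.2), np.float64(-0.0)), (np.float64(48.1), np.float64(-0.2)), (np.float64(46.9), np.float64(-0.9)), (np.float64(45.9), np.float64(0.4)), (np.float64(44.9), np.float64(-0.5)), (np.float64(43.9), np.float64(0.6)), (np.float64(43.0), np.float64(0.7)), (np.float64(42.0), np.float64(1.1)), (np.float64(40.9), np.float64(1.1)), (np.float64(39.9), np.float64(-0.2)), (np.float64(38.9), np.float64(0.4)), (np.float64(37.9), np.float64(0.1)), (np.float64(36.9), np.float64(0.3)), (np.float64(35.9), np.float64(1.2)), (np.float64(34.9), np.float64(0.8)), (np.float64(33.9), np.float64(0.8)), (np.float64(32.9), np.float64(0.6)), (np.float64(31.9), np.float64(-0.5)), (np.float64(31.4), np.float64(5.7)), (np.float64(30.9), np.float64(12.7))] 10.65
[-3.40796071 -0.33591556 12.90448644]
```

Hard stop felt at about 31.5 mm, so the paddle is down. I'll lift off and hover over the scale key.

```bash
python3 - <<'E'
from h import *
movel([.4485,.0075,.13],speed=.1)
shot("pad2",(("scene",[.451,.007,.032]),))
move_ptp([.46,.28,.15],q(9.3))
movel([.5045,.3045,.075],speed=.12)
e=read_eef_pos();print(e,read_time_s())
tip=[e[0],e[1],e[2]-.019]
shot("tare1",(("scene",tip),("top",tip)))
a=cv2.imread("pics/pad2.png");b=cv2.imread("pics/tare1.png")
cv2.imwrite("pics/m1.png",np.hstack([a,b[:,:400]]))
E
```

```text
[0.50476747 0.30399963 0.07541752] 13.625
```

View pics/m1.png

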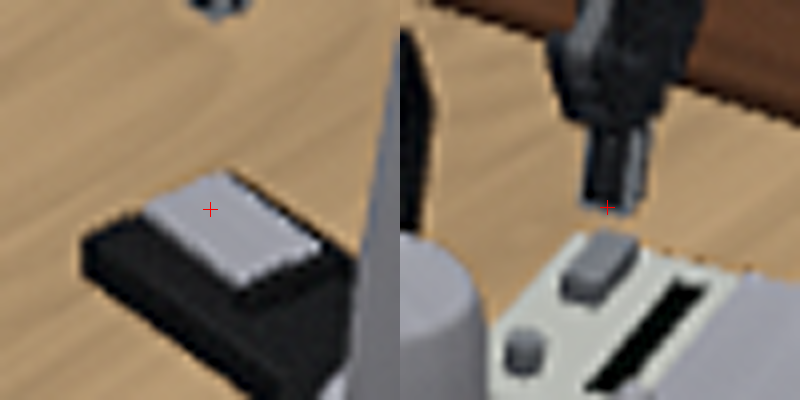

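The left crop shows the flap lying flat, so the paddle is down. On the right, the tip hovers just above the bar key, well away from the round key. Tapping it now.

```bash
python3 - <<'E'
from h import *
press(.505,.303,.039,.0255,9.5)
pause(.1)
movel([.505,.303,.13],speed=.12)
move_ptp([.42,.03,.2],q(-5))
move_ptp([.46,-.25,.15],q(-14))
movel([.5145,-.2755,.08],speed=.12)
e=read_eef_pos();print(e,read_time_s())
tip=[e[0],e[1],e[2]-.019]
shot("start1",(("scene",tip),("scene",[.505,.303,.034])))
E
```

```text
[(np.float64(38.1), np.float64(-0.2)), (np.float64(37.1), np.float64(-0.6)), (np.float64(35.9), np.float64(-0.4)), (np.float64(34.9), np.float64(0.2)), (np.float64(34.2), np.float64(0.8)), (np.float64(33.2), np.float64(1.6)), (np.float64(32.1), np.float64(1.9)), (np.float64(31.2), np.float64(2.3)), (np.float64(30.1), np.float64(3.2)), (np.float64(29.1), np.float64(3.5)), (np.float64(28.1), np.float64(5.7)), (np.float64(27.2), np.float64(5.4)), (np.float64(26.3), np.float64(6.0)), (np.float64(25.4), np.float64(6.9))] 17.5917
[ 0.51437446 -0.27546623  0.08047522] 21.7167
```

View pics/start1.png

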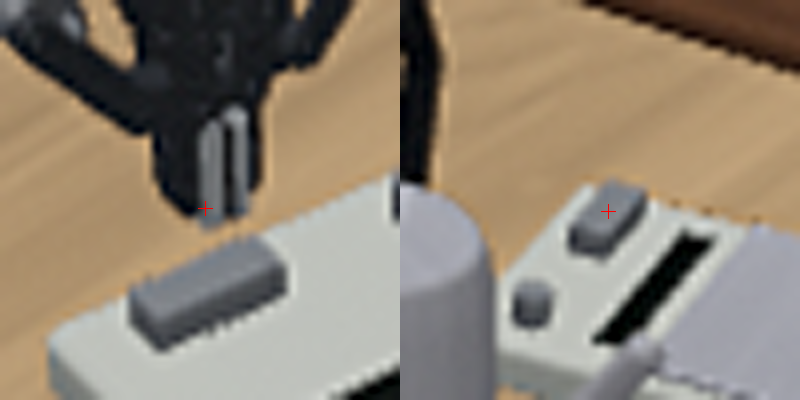

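The scale tap followed the key's spring curve to about 8.5 mm at 6.9 N, and the key is up again in the picture. The tip now hovers over the timer's bar key. Pressing it.

```bash
python3 - <<'E'
from h import *
press(.515,-.276,.043,.0285,9.5)
movel([.515,-.276,.12],speed=.1)
movel([.44,-.2,.22],speed=.15)
print(read_time_s(),read_ft_force())
shot("end",(("scene",[.5145,-.2755,.03]),("scene",[.505,.303,.034])))
E
```

```text
[(np.float64(42.1), np.float64(-0.6)), (np.float64(41.0), np.float64(-0.2)), (np.float64(39.9), np.float64(-1.4)), (np.float64(38.9), np.float64(-0.3)), (np.float64(38.1), np.float64(0.3)), (np.float64(37.3), np.float64(2.5)), (np.float64(36.2), np.float64(2.8)), (np.float64(35.1), np.float64(2.8)), (np.float64(34.0), np.float64(2.2)), (np.float64(33.0), np.float64(3.6)), (np.float64(32.0), np.float64(2.9)), (np.float64(31.0), np.float64(3.5)), (np.float64(30.1), np.float64(4.8)), (np.float64(29.1), np.float64(3.5)), (np.float64(28.1), np.float64(4.2))] 25.9417
27.95 [-0.07877595  0.24786196  0.79316268]
```

View pics/end.png

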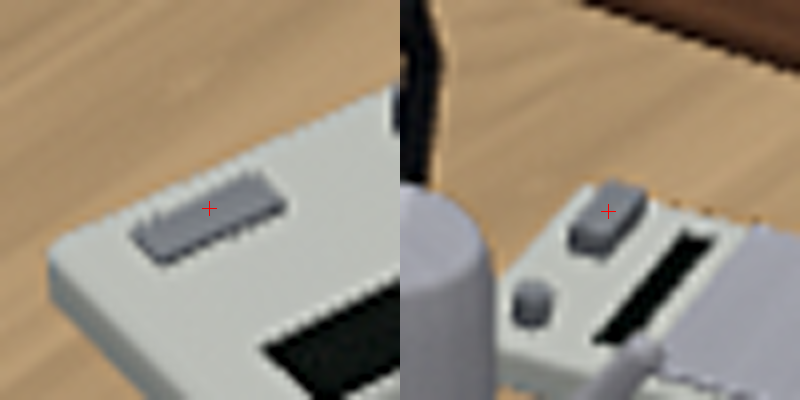

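The timer's bar key is down and stays down, the scale key is up, and the arm is clear of everything.

```bash
python3 -c "
from bench import *
print(sign_off())"
```

```text
the job is handed in; nothing more can be done
None
```

I pushed the paddle down, tapped the scale key (it sprang back), pushed the timer key down so it stayed, and handed the job in after about 28 s; the verdict was not shown.

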